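# Scan a turned brass part's code label

## Robot

A 7-joint arm with a two-finger parallel gripper is mounted at the origin on the work surface. World frame = base frame: x ahead of the robot, y to its left, z up, the work surface at z = 0. Lengths are in m, angles in rad, forces in N, time in s.
With the tool pointing down it reaches from about 0.4 to 0.85 m from the base axis. Payload 4.5 kg.
Tool frame: the origin (TCP) lies between the finger pads; the fingertips stand 11 mm ahead of it and the grasp point (between the pads) lies 8 mm behind it (r.tip_reach is the distance from the TCP to the fingertips, in m); x points along the fingers, y is the direction in which the jaws open and shut, and the axes are right-handed (so a half turn about x gives the same grasp; the last joint's range is limited). The gripper opens to 88 mm and grips with 3 to 60 N. Pads are 18 mm wide; open, the fingers measure 123 mm over their backs; the gripper's body (75 mm by 187 mm) begins 45 mm behind the grasp point.
Start: joints at [1.348, 0.689, -0.195, 1.565, 0.157, 0.902, -0.215], TCP at [0.159, -0.605, 0.25] pointing down, gripper open.
Joint ranges: [-3.01, 3.01], [-0.46, 2.08], [-1.47, 1.51], [0.13, 2.56], [-1, 4.14], [0.04, 2.09], [-2.66, 2.66]. Speed limits (rad/s): [2.57, 2.57, 3.14, 3.14, 3.14, 3.14, 3.14].

## Interface

Orientations are given as a unit quaternion [x, y, z, w].
In Python, from plant import r gives the robot as it stands.
- The arm moves only by the tool drive_tool, never from a script. Its argument "deltas" is a list of rows, each a list of 3 entries, a list of its own where there are three numbers: the turn, a rotation vector about the tool's x, y, z in degrees, then the shift along the tool's x, y, z in cm, then the finger opening in cm, from 0 to 8.81. A call has 1 to 12 rows; each row shifts and turns the commanded pose from where the row before left it, along the tool's axes as they then stand; what a row does not reach is not made up. A row lasts 1/12 s, in which the tool goes at most 41.7 mm and 7.16 degrees, less where a joint would pass 70% of its speed; a pose out of reach is approached as far as the arm can. A call is refused whole if a number of a shift passes 4.17 or a number of a turn 7.16, either way. A call with a gripper value outside its range is refused whole. The fingers move at their own pace and stop on an object; "force" is the grip in N (left out, the last holds). Time passes only in rows, so rows that do not move let the fingers close. It gives the time, the measured TCP pose, the force and the opening at its end, in the units of the state.
- r.get_state(): the state, without advancing time (a new reading comes with each control period).
- r.snapshot(name): name is "scene" or "top" or "wrist"; returns a dict with "color" (400x640x3 uint8, red, green, blue), "fov_y" (degrees; the focal length in pixels is half the picture's height over the tangent of half this angle, whatever the lens; pixels are square), "cx", "cy" (the principal point, pixels), "k1" (the pictures are not rectified: a ray, as slopes to the right and down, at radius r is drawn at 1 + k1 r^2 times it, then the intrinsics apply), "extrinsics" (4x4, takes a point from world to camera coordinates); the wrist camera has in their place "tool_from_camera" (4x4, takes a point from camera to tool coordinates, whose origin is the TCP and whose axes are the tool frame's). Camera axes: x right, y up, looking along -z (the intrinsics and any distortion apply to the point x, -y, -z); pixel columns grow to the right and rows downward; lengths in m; the calibration is good to about 2 mm. A picture is of the moment at which its call begins: read the wrist's pose just before it. There is no depth.
- r.finish_job(): hands the job in, once; it reports no verdict.
The state is a dict: "clock": time; "q": joint angles; "qd": joint speeds; "joint_torque": joint torques, N m; "tool_pos": TCP position; "eef_rot": TCP orientation; "contact_force": force on the tool from outside, world axes, zero at the start; "moment": the same for the moment, N m; "opening": opening from 0.0 (shut) to 1.0 (fully open).
Only numpy, scipy, OpenCV 4.12 (cv2) and the standard library are available. Lean on these libraries where they do the work, as an engineer would, in place of code of your own. Each camera call takes 0.05 s, during which the arm holds its last target. There are 200 camera calls.

## Task

Turn the labelled brass sleeve on its stand until its code label lines up with the stand's pointer. Then pick up the hand scanner, aim its window squarely at the middle of the label from about 10 cm away and hold it steady for a full second, without the scanner touching the part or its stand. Lay the scanner back flat in the middle of its mat, lowering it down rather than dropping it, and let go; leave the other things on the bench where they are.

Things in the scene. Friction and masses are not known exactly. Their poses are not given: they have to be found in the camera images.
- turntable (a joint): Angle of the turning nest on the stand, rad. 0 = the label faces exactly along the pointer; positive = label turned counter-clockwise (seen from above) from the pointer. Turns both ways to +-2.6 with light friction (about 0.08 N m) and stays where left. It starts 0.6 to 1.4 rad clockwise of the pointer (reads -0.6 to -1.4), so turn it counter-clockwise.
- stand: The part stand: a dark steel disc 124 mm in diameter and 18 mm high, fixed to the bench, with the pointer; on it turns a white plastic nest of diameter 90 mm (18 to 48 mm above the bench) that carries the labelled brass sleeve. Origin: on the turning axis at bench level; -x towards the pointer, z up.
- sleeve_top (a point): Centre of the top face of the labelled brass sleeve, on the turning axis, 139.5 mm above the bench. The sleeve is an upright cylinder of diameter 56 mm, fixed in the nest and showing from 52 mm above the bench up. Its upper 38 mm is clear of the label and can be gripped from above across the diameter.
- label (a point): Centre of the code label's outer face: a flat white label 32 mm wide and 28 mm high with black upright bars, upright on the sleeve's side, 85.5 mm above the bench and 29 mm from the turning axis. It turns with the sleeve. Its x axis points level from the label INTO the part (opposite to the way the label faces), z up.
- pointer (a point): Tip of the stand's pointer: a dark steel tongue with a white line that juts out of the stand's disc, 14 mm wide, on the disc's top level (18 mm above the bench), 87 mm from the turning axis. Its x axis points from the tip to the turning axis, z up.
- scanner: Loose pistol-shaped hand scanner, grey with black nose and butt, about 0.2 kg, lying on its side; 40 mm thick throughout, so it reaches 20 mm above and below grip. Head 120 mm long in x, 50 mm wide in y (62 mm at the nose). Origin: on its underside, 15 mm in +x and 60 mm in +y from grip; same axes as grip.
- grip (a point): Grasp point of the scanner: mid-thickness of its handle, 60 mm from the head's middle line. Axes: x = the way the scanner looks (out of its window), level; -y = along the handle away from the head; z up. The straight handle is 34 mm wide in x, from 35 mm on the +y side of here (the head) to 67 mm on the -y side (butt, 42 mm wide). Grasp from above, fingers closing along x.
- window (a point): Middle of the scanner's glass window, at the front of the black nose: 90 mm in +x and 60 mm in +y from grip, at mid-thickness. Same axes: the scanner looks along +x from here.
- mat_middle (a point): Middle of the top face of the scanner's black rubber mat, 230 by 240 mm (x by y), 6 mm thick, fixed flat on the bench; z up. The scanner starts on it.
- spare_sleeve: Bystander: shorter brass sleeve, 48 mm in diameter and without a label, in a white plastic base of 72 mm diameter, 62 mm high overall. Origin under its centre. Leave it alone.
- caliper: Bystander: digital caliper lying flat, 210 mm long in x, 14 mm high. Origin under its beam's centre. Leave it alone.
- tape_roll: Bystander: roll of brown tape lying flat, 84 mm outer diameter, 24 mm high. Origin under its centre. Leave it alone.

How it is judged:
On the way, in this order (a step that is already met when the one before it is completed fails the run):
1. the label is turned to the pointer (within 0.15 rad) and the fingers have let go of the sleeve (value of joint turntable between -0.15 and 0.15 rad and contact force between the fingers and stand below 0.3 N), for 0.2 s.
2. held scanner looks at the label for 0.8 s: its line of sight within 15 mm of the label centre, 60-150 mm off, within 0.3 rad of square, slower than 30 mm/s and 0.2 rad/s (x of label in the frame of window between 0.06 and 0.15 m and y of label in the frame of window between -0.015 and 0.015 m and z of label in the frame of window between -0.015 and 0.015 m and x of window in the frame of label below -0.04 m and angle between the x axis of window and the x axis of label, either way round below 0.3 rad and linear speed of scanner below 0.03 m/s and angular speed of scanner below 0.2 rad/s and contact force between the fingers and scanner above 0.5 N), for 0.8 s.
3. the scanner, still in the fingers, is lowered onto its mat (within 12 mm of lying on it) (z of grip in the frame of mat_middle below 0.032 m and horizontal distance between grip and mat_middle below 0.13 m and contact force between the fingers and scanner above 0.5 N).
At the end, for the whole second after the job is handed in: The label faces the pointer within 0.15 rad; the scanner lies flat (tilt under 0.12 rad) and still on its mat, its grasp point within 80 mm of the mat's middle, released (value of joint turntable between -0.15 and 0.15 rad and horizontal distance between grip and mat_middle below 0.08 m and z of grip in the frame of mat_middle between 0.014 and 0.026 m and angle between grip's own z axis and vertical below 0.12 rad and linear speed of scanner below 0.02 m/s); the robot touches nothing.
It fails at once if the scanner touches the part or its stand (contact force between scanner and stand above 0.5 N).
It fails at once if a bystander is moved more than 30 mm (distance of any of spare_sleeve, caliper, tape_roll from where it was at the start of the episode above 0.03 m).
It also fails if it takes over 58 s, if anything falls off the work surface, if the arm or the gripper's body presses on something with over 40 N, if the wrist force passes 120 N, or if a joint passes its speed limit or range.

## Working session

There is one attempt and no reset: what is moved stays moved. The work goes in short steps, Python scripts to look and compute and a tool call to move; the robot and the scene stay as the last step left them, time stands still between calls to the robot, and variables do not carry over. Pictures are saved under pics/ and viewed, about 8 in all and at most 12, crops included, and the job is handed in when it is done.

Besides the shell and the picture viewer there is one more tool, called as name(argument=value, ...) on one line, values as JSON. drive_tool: Moves the arm, as the interface text tells. Its arguments: {"type":"object","properties":{"deltas":{"type":"array","items":{"type":"array"}},"force":{"type":"number"}},"required":["deltas"]}

```bash
ls; mkdir -p pics; cat > h.py <<'E'
import numpy as np, cv2
from scipy.spatial.transform import Rotation as R
from plant import r
def pose():
    s=r.get_state(); T=np.eye(4); T[:3,:3]=R.from_quat(s["eef_rot"]).as_matrix(); T[:3,3]=s["tool_pos"]; return T
def snap(n):
    T=pose(); d=r.snapshot(n)
    d["wc"]=T@np.array(d["tool_from_camera"]) if n=="wrist" else np.linalg.inv(np.array(d["extrinsics"]))
    d["f"]=200/np.tan(np.radians(d["fov_y"])/2); d["K"]=np.array([[d["f"],0,d["cx"]],[0,d["f"],d["cy"]],[0,0,1]]); return d
def dist(d): # 1+k1 r^2 with r undistorted -> OpenCV model
    return np.array([d["k1"],0,0,0,0.])
def ray(d,p):
    u=cv2.undistortPoints(np.array(p,float).reshape(-1,1,2),d["K"],dist(d)).reshape(-1,2)
    v=np.c_[u[:,0],-u[:,1],-np.ones(len(u))]@d["wc"][:3,:3].T
    return d["wc"][:3,3],v
def onz(d,p,z):
    o,v=ray(d,p); return o+v*((z-o[2])/v[:,2])[:,None]
def proj(d,P):
    c=(np.atleast_2d(P)-d["wc"][:3,3])@d["wc"][:3,:3]; c=c*[1,-1,-1]
    return cv2.projectPoints(c,np.zeros(3),np.zeros(3),d["K"],dist(d))[0].reshape(-1,2)
def save(n,im): cv2.imwrite("pics/"+n+".png",im[:,:,::-1])
E
python3 - <<'E'
from h import *
for n in("top","scene"):
    d=snap(n); save(n+"0",d["color"]); np.savez(n+"0.npz",**d); print(n,d["fov_y"],d["cx"],d["cy"],d["k1"],d["wc"].round(3).tolist())
print(r.get_state())
print(np.array(r.snapshot("wrist")["tool_from_camera"]).round(3).tolist())
E
```

```text
pics
top 42.308066564842456 320.66935891388516 195.39423494886682 -0.05866534802365248 [[0.003, 0.996, -0.088, 0.445], [-1.0, 0.003, -0.005, -0.035], [-0.005, 0.088, 0.996, 1.636], [0.0, 0.0, 0.0, 1.0]]
scene 54.76987733636702 317.8055915403199 199.7708470871141 -0.04453197231380735 [[-0.349, -0.779, 0.521, 1.057], [0.937, -0.296, 0.186, 0.114], [0.009, 0.553, 0.833, 0.877], [0.0, 0.0, 0.0, 1.0]]
{'clock': 0.1, 'q': array([ 1.34782593,  0.68990657, -0.19455596,  1.56622074,  0.15725741,
        0.90252478, -0.21509864]), 'qd': array([-0.00017785, -0.00063492, -0.00070075, -0.00196142, -0.00050268,
       -0.00045245, -0.00054368]), 'joint_torque': array([-3.10972253e-03, -5.28502572e+01, -1.27126280e+00, -1.53837132e+01,
       -5.25449077e-02,  1.97490561e-03,  3.81089865e-05]), 'tool_pos': array([ 0.15857014, -0.60397864,  0.24899225]), 'eef_rot': array([-0.7011839 , -0.09114224,  0.70138317, -0.08997712]), 'contact_force': array([ 0.5450798 , -0.45427176, -0.55299635]), 'moment': array([ 0.01860214, -0.02301286,  0.01463352]), 'opening': 0.9993830036982556}
[[-0.0, 0.287, -0.958, -0.136], [1.0, 0.001, 0.0, 0.0], [0.0, -0.958, -0.287, -0.075], [0.0, 0.0, 0.0, 1.0]]
```

View pics/top0.png

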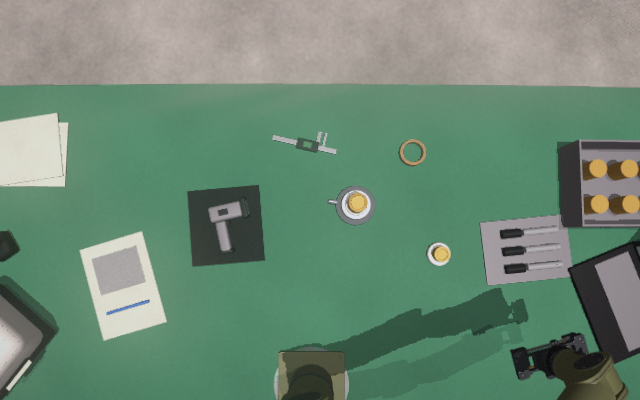

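View pics/scene0.png

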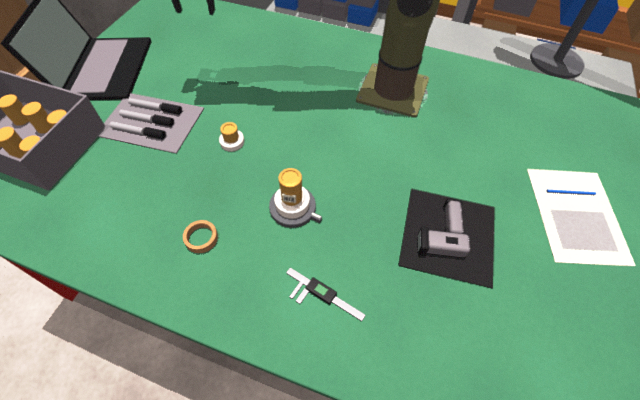

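The top view shows the stand at about (356,204) with its pointer to the left. The mat is at (226,225) with the scanner on it: head at the top, nose to the right, handle down. In the scene view the label faces the camera near (290,198) and the pointer tip is near (319,217).

```bash
python3 - <<'E'
from h import *
t={k:v for k,v in np.load("top0.npz").items()}; s={k:v for k,v in np.load("scene0.npz").items()}
im=t["color"]; hsv=cv2.cvtColor(im,cv2.COLOR_RGB2HSV)
# mat
m=((hsv[...,2]<70)).astype(np.uint8); m[:, :180]=0; m[:,275:]=0; m[:175]=0; m[275:]=0
m=cv2.morphologyEx(m,cv2.MORPH_CLOSE,np.ones((31,31)))
c=max(cv2.findContours(m,0,2)[0],key=cv2.contourArea); b=cv2.boxPoints(cv2.minAreaRect(c)); B=onz(t,b,.006); 
print("mat",B.round(3).tolist(),B.mean(0).round(4),np.linalg.norm(np.diff(B[:3],axis=0),axis=1))
# scanner
sc=((hsv[...,2]>85)&(hsv[...,1]<70)).astype(np.uint8); sc[:, :195]=0; sc[:,260:]=0; sc[:190]=0; sc[262:]=0
c=max(cv2.findContours(sc,0,2)[0],key=cv2.contourArea); print("scanner bbox",cv2.boundingRect(c))
# stand: nongreen blob
g=((hsv[...,0]>50)&(hsv[...,0]<95)&(hsv[...,1]>90)); g=(~g).astype(np.uint8); g[:, :320]=0; g[:,385:]=0; g[:180]=0; g[235:]=0
c=max(cv2.findContours(g,0,2)[0],key=cv2.contourArea); print("stand bbox",cv2.boundingRect(c))
# brass in both
for n,d,w in(("top",t,(340,375,185,225)),("scene",s,(270,310,160,220))):
    h=cv2.cvtColor(d["color"],cv2.COLOR_RGB2HSV); br=((h[...,0]>8)&(h[...,0]<28)&(h[...,1]>120)&(h[...,2]>100)).astype(np.uint8)
    z=np.zeros_like(br); z[w[2]:w[3],w[0]:w[1]]=br[w[2]:w[3],w[0]:w[1]]
    c=max(cv2.findContours(z,0,2)[0],key=cv2.contourArea); print(n,"brass",cv2.boundingRect(c),c.reshape(-1,2).mean(0))
A=cv2.resize(t["color"][180:235,320:385],None,fx=8,fy=8,interpolation=2)[:440]
C=cv2.resize(s["color"][160:232,260:330],None,fx=8,fy=6.1,interpolation=2)[:440]
save("crop1",np.hstack([A[:,:400],C[:,:400]])[:, :800])
M=cv2.resize(t["color"][180:275,185:270],None,fx=6,fy=6,interpolation=2);save("crop2",M)
E
```

```text
mat [[0.603, 0.399, 0.006], [0.622, 0.171, 0.006], [0.385, 0.15, 0.006], [0.366, 0.375, 0.006]] [0.4941 0.2736 0.006 ] [0.22902343 0.23745053]
scanner bbox (208, 201, 34, 50)
stand bbox (328, 183, 48, 44)
top brass (348, 193, 19, 19) [355.32258065 201.70967742]
scene brass (279, 168, 23, 38) [291.91666667 189.6875    ]Traceback (most recent call last):
  File "<stdin>", line 22, in <module>
    return _nx.concatenate(arrs, 1, dtype=dtype, casting=casting)
           ~~~~~~~~~~~~~~~^^^^^^^^^^^^^^^^^^^^^^^^^^^^^^^^^^^^^^^
ValueError: all the input array dimensions except for the concatenation axis must match exactly, but along dimension 0, the array at index 0 has size 440 and the array at index 1 has size 439
```

```bash
python3 - <<'E'
from h import *
t={k:v for k,v in np.load("top0.npz").items()}
print("sleeve top",onz(t,[[357.5,202.2]],.1395), "disc",onz(t,[[356,205],[375.5,205],[328.5,202]],.018))
print("spare etc",onz(t,[[439,254],[413,152],[304,144]],.03))
print("handle butt, head",onz(t,[[226,248],[223,213],[240,209]],.046))
T=pose(); print(T.round(3).tolist())
E
```

```text
sleeve top [[ 0.55710998 -0.13495602  0.1395    ]] disc [[ 0.55740326 -0.13831051  0.018     ]
 [ 0.55757539 -0.19954374  0.018     ]
 [ 0.56659282 -0.05198777  0.018     ]]
spare etc [[ 0.40509713 -0.39457462  0.03      ]
 [ 0.72426975 -0.31760172  0.03      ]
 [ 0.74866469  0.02566294  0.03      ]]
handle butt, head [[0.42179055 0.26283009 0.046     ]
 [0.5293967  0.27407764 0.046     ]
 [0.54196195 0.22155876 0.046     ]]
[[-0.0, 0.254, -0.967, 0.159], [0.001, -0.967, -0.254, -0.604], [-1.0, -0.001, 0.0, 0.249], [0.0, 0.0, 0.0, 1.0]]
```

drive_tool(deltas=[[[0,0,0],[0,-0.6,-1],8.8],[[0,0,0],[0,-1.2,-2],8.8],[[0,0,0],[-0.2,-1.8,-2.9],8.8],[[0,0,0],[-0.2,-1.8,-2.9],8.8],[[0,0,0],[-0.2,-1.8,-2.9],8.8],[[0,0,0],[-0.2,-1.8,-2.9],8.8],[[0,0,0],[-0.2,-1.8,-2.9],8.8],[[0,0,0],[-0.2,-1.8,-2.9],8.8],[[0,0,0],[-0.2,-1.8,-2.9],8.8],[[0,0,0],[-0.2,-1.8,-2.9],8.8],[[0,0,0],[-0.2,-1.8,-2.9],8.8],[[0,0,0],[-0.2,-1.8,-2.9],8.8]])

```text
clock: 1.15
tool_pos: [0.419, -0.3292, 0.2699]
eef_rot: [0.701, 0.091, -0.701, 0.091]
contact_force: [0.1, 0.1, -0.8]
opening: 0.996
```

drive_tool(deltas=[[[0,0,0],[0,-1.8,-2.9],8.8],[[0,0,0],[0,-1.8,-2.9],8.8],[[0,0,0],[0,-1.8,-2.9],8.8],[[0,0,0],[0,-1.8,-2.9],8.8],[[0,0,0],[0,-1.8,-2.9],8.8],[[0,0,0],[0,-1.8,-2.9],8.8],[[0,0,0],[0,-1.8,-2.9],8.8],[[0,0,0],[0,-1.2,-2],8.8],[[0,0,0],[0,-0.6,-1],8.8],[[0,0,0],[0,0,0],8.8],[[0,0,0],[0,0,0],8.8]])

```text
clock: 2.07
tool_pos: [0.6059, -0.1337, 0.2694]
eef_rot: [-0.701, -0.09, 0.702, -0.091]
contact_force: [0.1, 0.2, -0.3]
opening: 1.0
```

```bash
python3 - <<'E'
from h import *
d=snap("wrist"); save("w1",d["color"]); np.savez("w1.npz",**d); print(d["fov_y"],d["cx"],d["cy"],d["k1"]); s=r.get_state(); print(s["q"].round(3),pose().round(3).tolist(),s["clock"])
E
```

```text
71.10293592447853 318.3739169720864 199.2908632417533 -0.006365374968087186
[ 0.222  0.659 -0.14   1.558  0.109  0.934 -1.27 ] [[-0.002, 0.252, -0.968, 0.605], [-0.002, -0.968, -0.252, -0.135], [-1.0, 0.001, 0.002, 0.269], [0.0, 0.0, 0.0, 1.0]] 2.1167
```

View pics/w1.png

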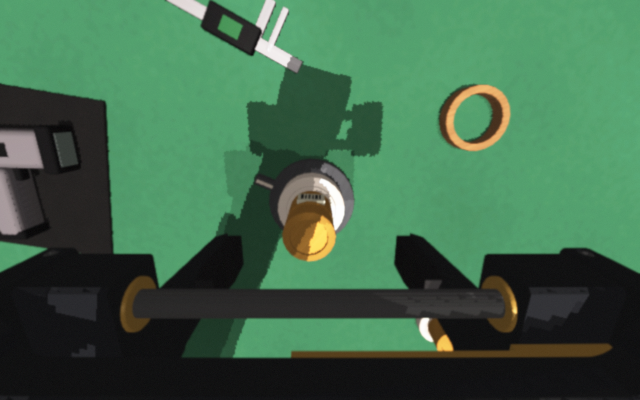

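The wrist view shows the sleeve top at about (309,236), the label at (312,197) facing up-image, and the pointer tip at (258,181). Next I measure these properly.

```bash
cat > meas.py <<'E'
from h import *
import sys
d={k:v for k,v in np.load(sys.argv[1]).items()}; x0,x1,y0,y1=map(int,sys.argv[2:6])
im=d["color"]; h=cv2.cvtColor(im,cv2.COLOR_RGB2HSV)
win=np.zeros(im.shape[:2],bool); win[y0:y1,x0:x1]=1
ng=~((h[...,0]>50)&(h[...,0]<95)&(h[...,1]>90))&win
br=((h[...,0]>8)&(h[...,0]<28)&(h[...,1]>110)&(h[...,2]>90))&win
# white line / label: bright, unsaturated
wh=(h[...,1]<60)&(h[...,2]>140)&win
def big(m): return max(cv2.findContours(m.astype(np.uint8),0,1)[0],key=cv2.contourArea).reshape(-1,2)
print("nongreen",cv2.boundingRect(big(ng)),"brass",cv2.boundingRect(big(br)),"white",cv2.boundingRect(big(wh)))
k=6; c=cv2.resize(im[y0:y1,x0:x1],None,fx=k,fy=k,interpolation=2); save(sys.argv[6],c); print(c.shape)
E
python3 meas.py w1.npz 245 365 150 270 w1c
```

```text
nongreen (254, 158, 101, 104) brass (283, 210, 53, 51) white (290, 177, 56, 54)
(720, 720, 3)
```

View pics/w1c.png

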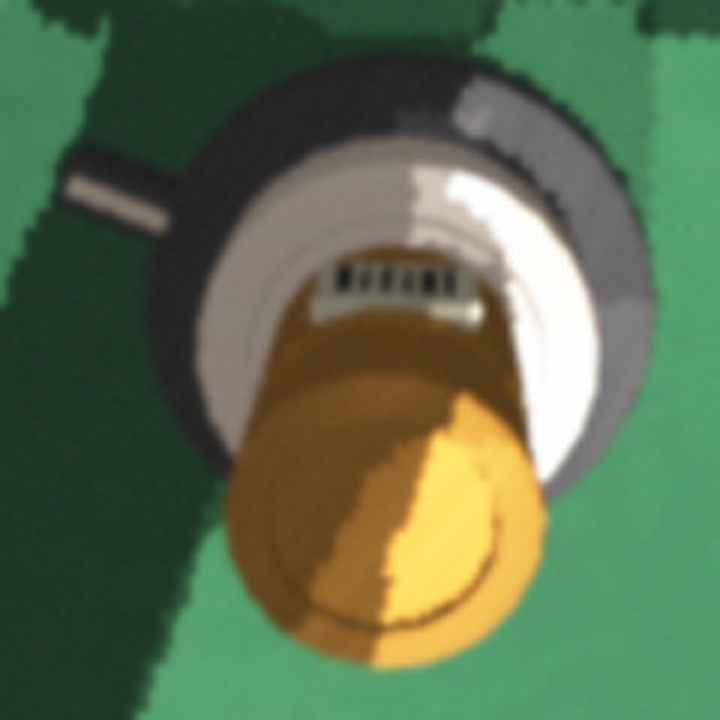

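```bash
python3 - <<'E'
from h import *
d={k:v for k,v in np.load("w1.npz").items()}
P=lambda x,y:[245+x/6-.4,150+y/6-.4]
t=onz(d,[P(227,520),P(546,520),P(386,668)],.1395); print("top",t.round(4).tolist(), "diam",np.linalg.norm(t[1]-t[0])); 
b=onz(d,[P(312,315),P(481,323)],.0995); print("label top edge",b.round(4).tolist(),np.linalg.norm(b[1]-b[0]))
lc=onz(d,[P(397,288)],.0855)[0]; print("label c",lc)
e=onz(d,[P(64,182),P(148,300),P(655,300),P(400,52)],.018); print("tip,discL,discR,far",e.round(4).tolist())
c=(t[0]+t[1])/2; dc=(e[1]+e[2])/2
az=lambda v:np.degrees(np.arctan2(v[1],v[0]))
print("axis top",c,"disc",dc, np.linalg.norm(e[1]-e[2]), "tip dist",np.linalg.norm((e[0]-c)[:2]))
print("pointer az",az(e[0]-c),az(e[0]-dc)); E=b[1]-b[0]; n=az([-E[1],E[0]]); print("label az edge",n,"center",az(lc-c),np.linalg.norm((lc-c)[:2]))
# reproject known
for a in (c,(.557,-.136,0)):
  pa=np.array(a)[:2]; print(proj(d,[[pa[0],pa[1],.1395],[pa[0],pa[1],.048]])) 
E
```

```text
top [[0.5528, -0.1094, 0.1395], [0.5667, -0.1625, 0.1395], [0.532, -0.1428, 0.1395]] diam 0.05495854415507296
label top edge [[0.5796, -0.115, 0.0995], [0.5862, -0.1466, 0.0995]] 0.0323053348050128
label c [ 0.58481363 -0.13002852  0.0855    ]
tip,discL,discR,far [[0.5705, -0.0508, 0.018], [0.547, -0.0759, 0.018], [0.5779, -0.1942, 0.018], [0.6203, -0.12, 0.018]]
axis top [ 0.55973902 -0.13594576  0.1395    ] disc [ 0.56245108 -0.13505633  0.018     ] 0.12222851771897957 tip dist 0.08583068407867997
pointer az 82.82926743432533 84.57572190025354
label az edge 11.845035514564572 center 13.278046070940093 0.025763340671244712
[[309.01663214 236.26879157]
 [311.1510859  208.07497259]]
[[308.42165705 238.63079431]
 [310.68966617 209.94693754]]
```

The axis is at about (0.559,-0.136). The pointer lies at azimuth 82.5° and the label at 12.3°, so the sleeve needs about 70° counter-clockwise. The measured sizes agree: 55 mm sleeve, 32 mm label, 122 mm disc, and the tip 86 mm from the axis. Next I move above the sleeve and pre-rotate clockwise.

drive_tool(deltas=[[[0,0,0],[1.5,-0.35,1.5],8.8],[[0,0,0],[1.5,-0.35,1.5],8.8],[[0,0,0],[1.5,-0.36,1.48],8.8],[[6.7,0,0],[0,0,0],8.8],[[6.7,0,0],[0,0,0],8.8],[[6.7,0,0],[0,0,0],8.8],[[6.7,0,0],[0,0,0],8.8],[[6.7,0,0],[0,0,0],8.8],[[6.7,0,0],[0,0,0],8.8],[[6.7,0,0],[0,0,0],8.8],[[6.7,0,0],[0,0,0],8.8],[[6.7,0,0],[0,0,0],8.8]])

```text
clock: 3.12
tool_pos: [0.5591, -0.137, 0.2251]
eef_rot: [-0.65, 0.278, 0.651, 0.277]
contact_force: [0.3, -0.7, 0.0]
opening: 0.997
```

drive_tool(deltas=[[[0,0,0],[0,0,0],8.8],[[0,0,0],[0,0,0],8.8]])

```text
clock: 3.28
tool_pos: [0.5596, -0.1362, 0.225]
eef_rot: [-0.652, 0.274, 0.652, 0.273]
contact_force: [-0.4, -0.3, -0.1]
opening: 1.002
```

```bash
python3 - <<'E'
from h import *
T=pose(); s=r.get_state(); print(T.round(4).tolist(),s["q"].round(3))
print("to go (tool)",(T[:3,:3].T@(np.array([.559,-.136,.122])-T[:3,3])).round(4))
E
```

```text
[[-0.0006, -0.7141, -0.7, 0.5596], [-0.0012, -0.7, 0.7141, -0.1362], [-1.0, 0.0012, -0.0004, 0.225], [0.0, 0.0, 0.0, 1.0]] [ 0.056  0.66   0.174  1.756 -0.156  0.74  -2.056]
to go (tool) [0.103  0.0002 0.0006]
```

drive_tool(deltas=[[[0,0,0],[2,0,0],8.8],[[0,0,0],[3,0,0],8.8],[[0,0,0],[3,0,0.06],8.8],[[0,0,0],[1.6,0,0],8.8],[[0,0,0],[0.7,0,0],8.8],[[0,0,0],[0,0,0],8.8],[[0,0,0],[0,0,0],5],[[0,0,0],[0,0,0],5],[[0,0,0],[0,0,0],5],[[0,0,0],[0,0,0],5],[[0,0,0],[0,0,0],5],[[0,0,0],[0,0,0],5]], force=15)

```text
clock: 4.28
tool_pos: [0.5587, -0.1364, 0.1226]
eef_rot: [-0.651, 0.276, 0.652, 0.273]
contact_force: [-5.1, -4.0, 5.7]
opening: 0.633
```

drive_tool(deltas=[[[-3,0,0],[0,0,0],5],[[-6,0,0],[0,0,0],5],[[-6,0,0],[0,0,0],5],[[-6,0,0],[0,0,0],5],[[-6,0,0],[0,0,0],5],[[-6,0,0],[0,0,0],5],[[-6,0,0],[0,0,0],5],[[-6,0,0],[0,0,0],5],[[-6,0,0],[0,0,0],5],[[-6,0,0],[0,0,0],5],[[-6,0,0],[0,0,0],5],[[-4,0,0],[0,0,0],5]])

```text
clock: 5.28
tool_pos: [0.559, -0.1353, 0.1225]
eef_rot: [-0.694, -0.132, 0.695, -0.133]
contact_force: [-3.9, -0.9, 5.8]
opening: 0.634
```

drive_tool(deltas=[[[-3,0,0],[0,0,0],5],[[0,0,0],[0,0,0],5],[[0,0,0],[0,0,0],5],[[0,0,0],[0,0,0],5]])

```text
clock: 5.62
tool_pos: [0.559, -0.1352, 0.1225]
eef_rot: [-0.69, -0.149, 0.692, -0.15]
contact_force: [-4.2, -0.7, 6.0]
opening: 0.63
```

```bash
python3 - <<'E'
from h import *
T=pose(); s=r.get_state(); print(T.round(4).tolist(),s["q"].round(3),s["contact_force"],s["moment"],np.degrees(np.arctan2(T[1,1],T[0,1])))
E
```

```text
[[-0.0021, 0.413, -0.9107, 0.559], [-0.0021, -0.9107, -0.413, -0.1352], [-1.0, 0.001, 0.0028, 0.1225], [0.0, 0.0, 0.0, 1.0]] [ 0.265  0.805 -0.187  1.822  0.268  0.541 -1.242] [-4.22348689 -0.73146895  6.001574  ] [-0.54362174  0.60201565  0.06070057] -65.60657723094447
```

drive_tool(deltas=[[[0,0,0],[0,0,0],8.8],[[0,0,0],[0,0,0],8.8],[[0,0,0],[0,0,0],8.8],[[0,0,0],[0,0,0],8.8],[[0,0,0],[-2,0,0],8.8],[[0,0,0],[-3.5,0,0],8.8],[[0,0,0],[-3.5,0,0],8.8],[[0,0,0],[-2.5,-2.5,-0.5],8.8],[[0,0,0],[-1.5,-3,-0.5],8.8],[[0,0,0],[-0.5,-3,-0.5],8.8],[[0,0,0],[0,-3,-0.5],8.8],[[0,0,0],[0,-1,-0.2],8.8]])

```text
clock: 6.62
tool_pos: [0.5278, -0.0056, 0.2575]
eef_rot: [0.691, 0.153, -0.69, 0.151]
contact_force: [0.1, 0.5, 0.5]
opening: 0.999
```

drive_tool(deltas=[[[0,0,0],[0,0,0],8.8],[[0,0,0],[0,0,0],8.8]])

```text
clock: 6.78
tool_pos: [0.5289, -0.0117, 0.2566]
eef_rot: [-0.691, -0.149, 0.691, -0.15]
contact_force: [-0.8, -0.4, -0.1]
opening: 0.999
```

```bash
python3 - <<'E'
from h import *
d=snap("wrist"); save("w2",d["color"]); np.savez("w2.npz",**d); s=r.get_state(); print(s["q"].round(3),pose().round(3).tolist(),s["clock"])
a=(.559,-.136); print(proj(d,[[*a,.1395],[*a,.018],[.57,-.05,.018],[.494,.274,.006]]).round(0).tolist())
E
```

```text
[ 0.087  0.558 -0.239  1.844  0.186  0.761 -1.399] [[-0.0, 0.412, -0.911, 0.529], [-0.002, -0.911, -0.412, -0.013], [-1.0, 0.001, 0.001, 0.256], [0.0, 0.0, 0.0, 1.0]] 6.8333
[[448.0, 222.0], [409.0, 190.0], [357.0, 157.0], [109.0, 106.0]]
```

View pics/w2.png

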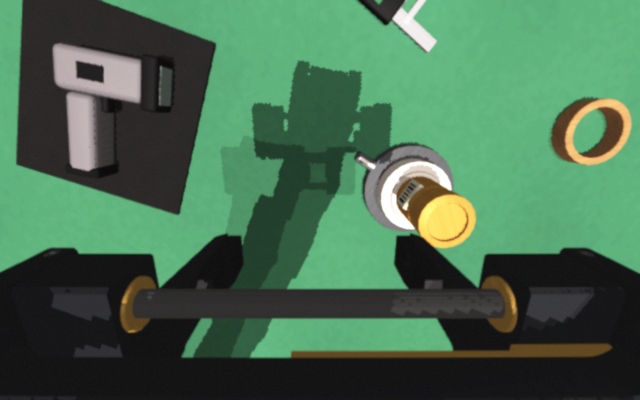

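The label, near (408,194), now faces the pointer tip near (360,157). The scanner is fully in view at upper left: handle (90,140), window (165,82). I'll take one combined crop for exact pixels.

```bash
python3 - <<'E'
from h import *
im=np.load("w2.npz")["color"]
A=cv2.resize(im[140:256,350:480],(390,348),interpolation=2)
B=cv2.resize(im[30:190,45:185],(400,457),interpolation=2)
A=cv2.resize(im[150:226,350:430],(400,380),interpolation=2) # x5
C=np.zeros((457,800,3),np.uint8); C[:380,:400]=A; C[:,400:]=B
save("w2c",C)
E
```

```text
(no output)
```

View pics/w2c.png

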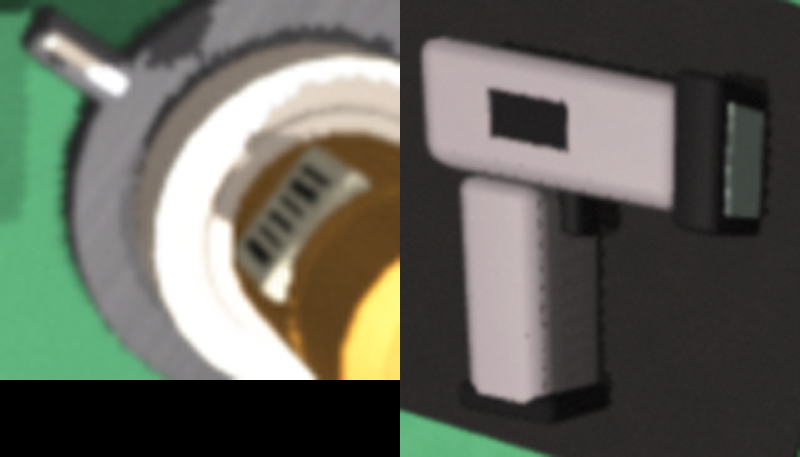

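```bash
python3 - <<'E'
from h import *
d={k:v for k,v in np.load("w2.npz").items()}
L=lambda x,y:[350+x/5-.4,150+y/5-.4]
S=lambda x,y:[45+(x-400)/2.857-.3,30+y/2.857-.3]
az=lambda v:np.degrees(np.arctan2(v[1],v[0]))
ax=np.array([.559,-.136])
tip=onz(d,[L(32,35)],.018)[0]; print("tip",tip,np.linalg.norm(tip[:2]-ax),az(tip[:2]-ax))
for p,q in(((262,282),(348,178)),((272,300),(370,187))):
    b=onz(d,[L(*p),L(*q)],.0995); E=b[1]-b[0]; print("edge",np.linalg.norm(E),az([E[1],-E[0]]),"mid",az(b.mean(0)[:2]-ax),b.mean(0)); 
q=onz(d,[L(240,265),L(315,150)],.0715); E=q[1]-q[0]; print("low edge",np.linalg.norm(E),az([E[1],-E[0]]),"mid",az(q.mean(0)[:2]-ax))
h=onz(d,[S(462,180),S(545,185),S(472,392),S(540,400)],.046); print("handle w",np.linalg.norm(h[1]-h[0]),np.linalg.norm(h[3]-h[2]))
u=(h[0]+h[1])/2; l=(h[2]+h[3])/2; print("upper mid",u,"lower mid",l,"yaxis az",az(u-l),np.linalg.norm(u-l))
k=onz(d,[S(440,40),S(675,85),S(430,160),S(675,208)],.046); print("head",k.round(4).tolist()); 
xa=az(k[1]-k[0]),az(k[3]-k[2]); print("x az",xa,"width",np.linalg.norm(k[1]-k[3]))
w=onz(d,[S(745,108),S(742,222),S(720,215)],.03);print("window approx",w.round(4).tolist())
E
```

```text
tip [ 0.56972555 -0.04890419  0.018     ] 0.08775372739420942 82.97956946949887
edge 0.028820172966638465 -100.64922736767654 mid 83.7712781029513 [ 0.56212495 -0.10736807  0.0995    ]
edge 0.03199694217452624 -101.90561381543657 mid 85.53845639278423 [ 0.56086592 -0.112086    0.0995    ]
low edge 0.03219472724761462 -94.04687741536424 mid 85.64578370613154
handle w 0.033748135475948626 0.02950118445476723
upper mid [0.50512592 0.28124396 0.046     ] lower mid [0.41654927 0.26322534 0.046     ] yaxis az 11.498444913982947 0.0903907819499904
head [[0.5476, 0.3142, 0.046], [0.5696, 0.2261, 0.046], [0.5015, 0.3103, 0.046], [0.5243, 0.2146, 0.046]]
x az (np.float64(-75.98609766444484), np.float64(-76.58022290472694)) width 0.046744794516399193
window approx [[0.5718, 0.2069, 0.03], [0.5273, 0.1957, 0.03], [0.5261, 0.2052, 0.03]]
```

The label is within about 3° of the pointer (84–85° against 83°), well inside the tolerance. The scanner grip is at about (0.472,0.275) with x azimuth about -76.5°, 22 mm from the mat's middle. Next I move above it.

drive_tool(deltas=[[[0,0,0],[0,-1.43,-0.33],8.8],[[0,0,0],[0,-2.86,-0.67],8.8],[[0,0,0],[1,-2.86,-0.67],8.8],[[0,0,0],[1,-2.86,-0.67],8.8],[[0,0,0],[1.5,-2.86,-0.67],8.8],[[0,0,0],[1.5,-2.86,-0.67],8.8],[[0,0,0],[1.5,-2.86,-0.67],8.8],[[0,0,0],[1.5,-2.86,-0.67],8.8],[[0,0,0],[1.5,-2.86,-0.67],8.8],[[0,0,0],[1.5,-2.86,-0.67],8.8],[[5.4,0,0],[1,-1.43,-0.33],8.8],[[5.4,0,0],[0.6,0,0],8.8]])

```text
clock: 7.83
tool_pos: [0.4712, 0.2801, 0.1289]
eef_rot: [-0.702, -0.084, 0.702, -0.083]
contact_force: [-0.2, 0.4, -0.4]
opening: 1.0
```

drive_tool(deltas=[[[0,0,0],[0,0,0],8.8],[[0,0,0],[0,0,0],8.8],[[0,0,0],[0,0,0],8.8]])

```text
clock: 8.08
tool_pos: [0.4728, 0.2751, 0.1308]
eef_rot: [0.702, 0.083, -0.702, 0.084]
contact_force: [0.2, -0.5, -0.1]
opening: 0.995
```

```bash
python3 - <<'E'
from h import *
d=snap("wrist"); save("w3",d["color"]); np.savez("w3.npz",**d); s=r.get_state(); T=pose(); print(s["q"].round(3),T.round(3).tolist(),s["clock"])
print("to go",(T[:3,:3].T@(np.array([.472,.275,.022])-T[:3,3])).round(4),np.degrees(np.arctan2(T[1,1],T[0,1])))
g=np.array([.472,.275]); a=np.radians(-76.5); x=np.array([np.cos(a),np.sin(a)]); y=np.array([-x[1],x[0]])
pts=[g+.017*x+.02*y,g-.017*x+.02*y,g+.017*x-.05*y,g-.017*x-.05*y,g+.06*y]
P=proj(d,[[*p,.046] for p in pts]); print(P.round(0).tolist())
im=d["color"].copy()
for p in P: cv2.circle(im,tuple(int(v) for v in p.round()),3,(255,0,0),1)
save("w3",im)
E
```

```text
[-0.562  0.763 -0.085  1.908  0.131  0.475 -2.074] [[0.001, 0.234, -0.972, 0.473], [-0.001, -0.972, -0.234, 0.275], [-1.0, 0.001, -0.001, 0.131], [0.0, 0.0, 0.0, 1.0]] 8.1333
to go [1.09e-01 1.00e-04 9.00e-04] -76.44848156825884
[[339.0, 187.0], [297.0, 187.0], [337.0, 263.0], [299.0, 263.0], [318.0, 136.0]]
```

View pics/w3.png

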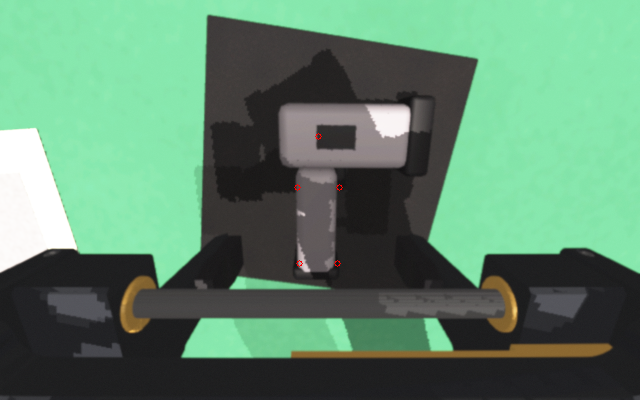

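The projected handle corners match the real handle to within about 1 px, and the yaw is square. Next I descend and grasp.

drive_tool(deltas=[[[0,0,0],[2,0,0],8.8],[[0,0,0],[3,-0.05,0.05],8.8],[[0,0,0],[3,0,0],8.8],[[0,0,0],[1.7,0,0],8.8],[[0,0,0],[1,0,0],8.8],[[0,0,0],[0.2,0,0],8.8],[[0,0,0],[0,0,0],2],[[0,0,0],[0,0,0],2],[[0,0,0],[0,0,0],2],[[0,0,0],[0,0,0],2],[[0,0,0],[0,0,0],2],[[0,0,0],[0,0,0],2]], force=50)

```text
clock: 9.13
tool_pos: [0.4711, 0.2776, 0.0223]
eef_rot: [0.702, 0.084, -0.702, 0.084]
contact_force: [0.1, 0.6, -0.2]
opening: 0.571
```

drive_tool(deltas=[[[0,0,0],[0,0,0],2],[[0,0,0],[0,0,0],2],[[0,0,0],[0,0,0],2]])

```text
clock: 9.38
tool_pos: [0.4708, 0.2773, 0.0218]
eef_rot: [0.702, 0.084, -0.702, 0.084]
contact_force: [-0.1, -1.4, 1.7]
opening: 0.378
```

```bash
python3 - <<'E'
from h import *
s=r.get_state(); T=pose(); print(s["opening"]*88.1,s["contact_force"],s["moment"],T.round(4).tolist())
a=np.radians(83); n=np.array([np.cos(a),np.sin(a)]); x=-n; y=np.array([-x[1],x[0]])
ax=np.array([.559,-.136]); g=ax+n*(.029+.105+.090)-.06*y
print("grip at scan",g,"handle y az",np.degrees(np.arctan2(y[1],y[0])))
t=np.array([*g,.0855+(T[2,3]-.026)]); print("tcp target",t,"delta tool",(T[:3,:3].T@(t-T[:3,3])).round(4))
E
```

```text
33.33482705901521 [-0.05260379 -1.37542735  1.73970999] [-0.07798318  0.03223192 -0.04054465] [[0.0001, 0.235, -0.972, 0.4708], [-0.0002, -0.972, -0.235, 0.2773], [-1.0, 0.0002, -0.0, 0.0218], [0.0, 0.0, 0.0, 1.0]]
grip at scan [0.52674596 0.0936425 ] handle y az -7.000000000000001
tcp target [0.52674596 0.0936425  0.08129467] delta tool [-0.0595  0.1916 -0.0112]
```

drive_tool(deltas=[[[0,0,0],[-0.5,0,0],2],[[0,0,0],[-1,0,0],2],[[0,0,0],[-2,0,0],2],[[0,0,0],[-2,0,0],2],[[0,0,0],[-1.5,0,0],2],[[0,0,0],[-1,0,0],2],[[0,0,0],[0,0.6,0],2],[[0,0,0],[0,1.5,-0.1],2],[[0,0,0],[0,2,-0.1],2],[[0,0,0],[0,2,-0.1],2],[[0,0,0],[0,2,-0.1],2],[[0,0,0],[0,2,-0.1],2]])

```text
clock: 10.38
tool_pos: [0.4991, 0.1786, 0.101]
eef_rot: [-0.702, -0.083, 0.703, -0.084]
contact_force: [-0.1, 0.4, -0.9]
opening: 0.381
```

drive_tool(deltas=[[[0,0,0],[0,2,-0.1],2],[[0,0,0],[0,2,-0.1],2],[[0,0,0],[0,2,-0.1],2],[[0,0,0],[0,2,-0.2],2],[[2,0,0],[0,1,-0.2],2],[[3,0,0],[0,0,0],2],[[4,0,0],[0,0,0],2],[[4,0,0],[0,0,0],2],[[4,0,0],[0,0,0],2],[[3.5,0,0],[0,0,0],2],[[0,0,0],[0,0,0],2],[[0,0,0],[0,0,0],2]])

```text
clock: 11.38
tool_pos: [0.5271, 0.0948, 0.1014]
eef_rot: [-0.706, 0.042, 0.706, 0.042]
contact_force: [0.7, -0.6, -1.6]
opening: 0.383
```

```bash
python3 - <<'E'
from h import *
s=r.get_state(); T=pose(); print(s["opening"]*88.1,s["contact_force"],s["moment"],s["q"].round(2),T.round(4).tolist(),np.degrees(np.arctan2(T[1,1],T[0,1])))
print("to go",(T[:3,:3].T@(np.array([.5267,.0936,.0813])-T[:3,3])).round(4))
d=snap("wrist"); save("w4",d["color"]); np.savez("w4.npz",**d)
d=snap("scene"); save("s4",d["color"]); np.savez("s4.npz",**d)
E
```

```text
33.70832324260319 [ 0.7116778  -0.64591402 -1.58658445] [ 0.05260667  0.07886073 -0.00845079] [-0.24  0.81 -0.05  1.96  0.09  0.38 -2.04] [[-0.0006, -0.1185, -0.9929, 0.5271], [-0.0002, -0.9929, 0.1185, 0.0948], [-1.0, 0.0003, 0.0006, 0.1014], [0.0, 0.0, 0.0, 1.0]] -96.80773473931482
to go [0.0201 0.0013 0.0002]
```

View pics/w4.png

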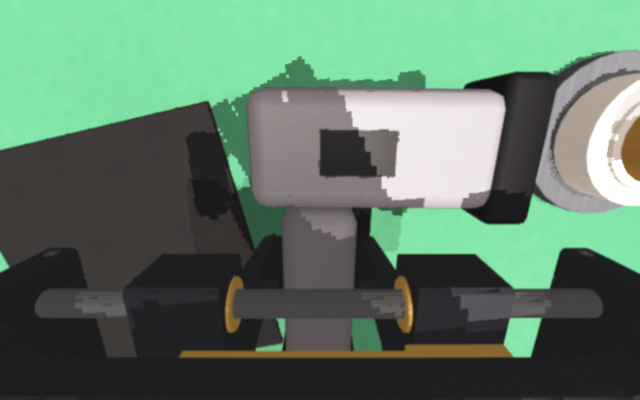

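The scanner is held with its head horizontal in the image: head rows 88–208, left edge about 249. I'll compare this with an untilted prediction.

```bash
python3 - <<'E'
from h import *
d={k:v for k,v in np.load("w4.npz").items()}
T=d["wc"]@np.linalg.inv(np.array(d["tool_from_camera"])); y=-T[:3,2]; x=T[:3,1]; up=-T[:3,0]
g=T[:3,3]+up*(.046-.0218)
for a in(-3,0,3):
    t=np.radians(a); yy=y*np.cos(t)+up*np.sin(t); uu=up*np.cos(t)-y*np.sin(t); c=T[:3,3]+up*.0042+uu*.02
    print(a,proj(d,[c+.085*yy-.045*x,c+.035*yy-.03*x,c+.085*yy+.06*x, c-.017*x+.02*yy,c+.017*x+.02*yy]).round(1).tolist())
E
```

```text
-3 [[202.5, 85.3], [248.7, 209.4], [473.1, 85.2], [280.2, 242.1], [357.1, 242.1]]
0 [[198.1, 86.7], [247.9, 213.1], [479.1, 86.7], [279.9, 245.3], [357.3, 245.3]]
3 [[193.4, 89.0], [247.0, 217.0], [485.3, 88.9], [279.7, 248.6], [357.5, 248.5]]
```

The tilt is at most about 2°. Next I lower to label height and hold.

drive_tool(deltas=[[[0,0,0],[0.4,0.03,0],2],[[0,0,0],[0.6,0.04,0],2],[[0,0,0],[0.6,0.04,0],2],[[0,0,0],[0.3,0.02,0],2],[[0,0,0],[0,0,0],2],[[0,0,0],[0,0,0],2],[[0,0,0],[0,0,0],2],[[0,0,0],[0,0,0],2],[[0,0,0],[0,0,0],2],[[0,0,0],[0,0,0],2],[[0,0,0],[0,0,0],2],[[0,0,0],[0,0,0],2]])

```text
clock: 12.48
tool_pos: [0.5273, 0.0933, 0.0828]
eef_rot: [0.706, -0.042, -0.706, -0.042]
contact_force: [-0.2, 0.2, -1.5]
opening: 0.379
```

drive_tool(deltas=[[[0,0,0],[0,0,0],2],[[0,0,0],[0,0,0],2],[[0,0,0],[0,0,0],2],[[0,0,0],[0,0,0],2],[[0,0,0],[0,0,0],2],[[0,0,0],[0,0,0],2],[[0,0,0],[0,0,0],2],[[0,0,0],[0,0,0],2],[[0,0,0],[0,0,0],2],[[0,0,0],[0,0,0],2]])

```text
clock: 13.32
tool_pos: [0.5273, 0.0933, 0.0827]
eef_rot: [0.706, -0.042, -0.706, -0.042]
contact_force: [0.7, 0.1, -1.2]
opening: 0.38
```

```bash
python3 - <<'E'
from h import *
s=r.get_state(); T=pose(); print(T[:3,3].round(4),np.degrees(np.arctan2(T[1,1],T[0,1])),s["clock"],abs(s["qd"]).max())
y=-T[:3,2]; x=T[:3,1]; up=-T[:3,0]; w=T[:3,3]+up*.0042+.06*y+.09*x; lab=np.array([.5625,-.1072,.0855]); v=lab-w
print("label in window",v@x,v@y,v@up)
d=snap("top"); A=cv2.resize(d["color"][165:265,270:400],(520,400),interpolation=2)
e=snap("scene"); B=cv2.resize(e["color"][130:270,250:390],(400,400),interpolation=2)[:,:280]
save("s5",np.hstack([A,B])); print(proj(e,[w,lab]).round(1).tolist(),proj(d,[w,lab]).round(1).tolist())
E
```

```text
[0.5273 0.0933 0.0827] -96.8855451446178 13.3167 0.002808050954097895
label in window 0.10479829319048903 -0.0009806383796366514 -0.0014181073604370093
[[339.1, 211.2], [301.2, 194.6]] [[312.6, 197.1], [347.1, 201.7]]
```

View pics/s5.png

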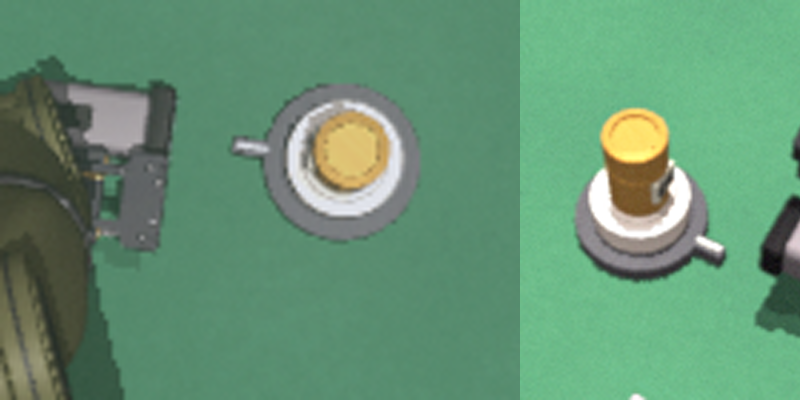

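The hold is done: about 1.4 s at rest, with the label 105 mm ahead and 1–2 mm off the line of sight. The top view agrees, with the nose level with the pointer and sleeve, and the label facing the pointer. Next I retrace to the mat.

drive_tool(deltas=[[[0,0,0],[0,0,0],2],[[0,0,0],[0,0,0],2],[[0,0,0],[-0.5,-0.1,0],2],[[0,0,0],[-0.8,-1,0],2],[[0,0,0],[-0.6,-2,0],2],[[-2,0,0],[0,-2,0],2],[[-4,0,0],[0,-1,0],2],[[-4.5,0,0],[0,0,0],2],[[-4,0,0],[0,0,0],2],[[-4,0,0],[0,0,0],2],[[-2,0,0],[0,0,0],2],[[0,0,0],[0,0,0],2]])

```text
clock: 14.42
tool_pos: [0.5344, 0.1546, 0.1023]
eef_rot: [0.702, 0.084, -0.702, 0.084]
contact_force: [0.4, -0.3, -2.1]
opening: 0.379
```

```bash
python3 - <<'E'
from h import *
s=r.get_state(); T=pose(); print(T[:3,3].round(4),np.degrees(np.arctan2(T[1,1],T[0,1])),s["clock"],s["opening"]*88.1)
print("to go",(T[:3,:3].T@(np.array([.475,.277,.0225])-T[:3,3])).round(4))
E
```

```text
[0.5344 0.1546 0.1023] -76.3368150544939 14.4167 33.416646594202284
to go [ 0.0799 -0.1329  0.0289]
```

drive_tool(deltas=[[[0,0,0],[0,-1,0.2],2],[[0,0,0],[0,-2,0.45],2],[[0,0,0],[0,-2.3,0.5],2],[[0,0,0],[0,-2.3,0.5],2],[[0,0,0],[0,-2.3,0.5],2],[[0,0,0],[0,-2,0.45],2],[[0,0,0],[0,-1.4,0.29],2],[[0,0,0],[0,0,0],2],[[0,0,0],[1,0,0],2],[[0,0,0],[1.8,0,0],2],[[0,0,0],[1.8,0,0],2],[[0,0,0],[1.4,0,0],2]])

```text
clock: 15.42
tool_pos: [0.4753, 0.2742, 0.0401]
eef_rot: [-0.702, -0.082, 0.702, -0.083]
contact_force: [0.1, 0.3, -0.9]
opening: 0.382
```

drive_tool(deltas=[[[0,0,0],[0.4,0,0],2],[[0,0,0],[0.4,0,0],2],[[0,0,0],[0.3,0,0],2],[[0,0,0],[0.3,0,0],2],[[0,0,0],[0.2,0,0],2],[[0,0,0],[0.2,0,0],2],[[0,0,0],[0.1,0,0],2],[[0,0,0],[0,0,0],2],[[0,0,0],[0,0,0],2]])

```text
clock: 16.17
tool_pos: [0.4749, 0.2764, 0.0229]
eef_rot: [0.702, 0.084, -0.702, 0.084]
contact_force: [0.9, -0.0, -0.7]
opening: 0.382
```

```bash
python3 - <<'E'
from h import *
s=r.get_state(); T=pose(); print(T.round(4).tolist(),s["contact_force"],s["moment"],s["clock"],s["opening"]*88.1)
E
```

```text
[[0.0003, 0.2355, -0.9719, 0.4749], [0.0001, -0.9719, -0.2355, 0.2764], [-1.0, -0.0, -0.0003, 0.0229], [0.0, 0.0, 0.0, 1.0]] [ 0.93707993 -0.04186904 -0.72296174] [-0.02227011  0.03413448 -0.04605842] 16.1667 33.6370181595636
```

drive_tool(deltas=[[[0,0,0],[0.1,0,0],2],[[0,0,0],[0.05,0,0],2],[[0,0,0],[0,0,0],2],[[0,0,0],[0,0,0],2],[[0,0,0],[0,0,0],2]])

```text
clock: 16.58
tool_pos: [0.475, 0.2765, 0.0218]
eef_rot: [0.702, 0.084, -0.702, 0.084]
contact_force: [-0.7, -1.0, 4.8]
opening: 0.38
```

drive_tool(deltas=[[[0,0,0],[0,0,0],5],[[0,0,0],[0,0,0],6],[[0,0,0],[0,0,0],8],[[0,0,0],[0,0,0],8.8],[[0,0,0],[0,0,0],8.8],[[0,0,0],[-0.5,0,0],8.8],[[0,0,0],[-1.5,0,0],8.8],[[0,0,0],[-2.5,0,0],8.8],[[0,0,0],[-3,0,0],8.8],[[0,0,0],[-3,0,0],8.8],[[0,0,0],[-2,0,0],8.8],[[0,0,0],[0,0,0],8.8]])

```text
clock: 17.58
tool_pos: [0.477, 0.2776, 0.1505]
eef_rot: [0.705, 0.085, -0.7, 0.082]
contact_force: [0.9, -0.1, -1.0]
opening: 0.999
```

```bash
python3 - <<'E'
from h import *
s=r.get_state(); T=pose(); print(T[:3,3].round(4),s["contact_force"],s["clock"],s["opening"])
d=snap("wrist"); t=snap("top"); A=cv2.resize(d["color"][60:320,160:480],(400,325)); B=cv2.resize(t["color"][110:270,180:460],(400,229),interpolation=2)
C=np.zeros((325,800,3),np.uint8); C[:,:400]=A; C[:229,400:]=B; save("end",C)
E
```

```text
[0.477  0.2776 0.1505] [ 0.86117036 -0.06436722 -0.97078215] 17.5833 0.9985031634630693
```

View pics/end.png

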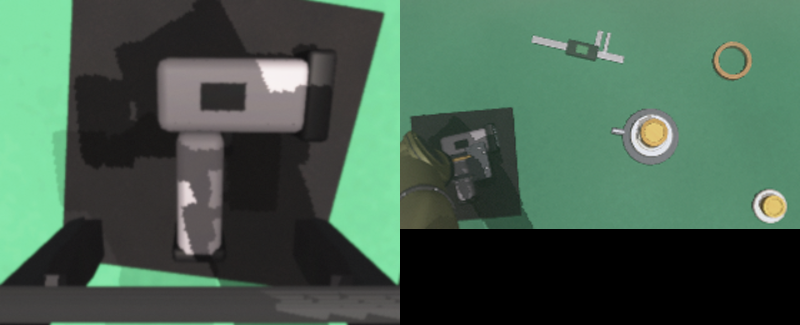

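The scanner lies flat on the mat between the open fingers, as it started, and the bystanders look unmoved. The gripper is 10 cm clear. I'll let the arm settle briefly and then hand in.

drive_tool(deltas=[[[0,0,0],[-1,0,0],8.8],[[0,0,0],[0,0,0],8.8],[[0,0,0],[0,0,0],8.8],[[0,0,0],[0,0,0],8.8],[[0,0,0],[0,0,0],8.8],[[0,0,0],[0,0,0],8.8]])

```text
clock: 18.18
tool_pos: [0.4746, 0.2762, 0.1557]
eef_rot: [-0.702, -0.084, 0.702, -0.084]
contact_force: [-0.1, -0.3, -0.3]
opening: 0.995
```

```bash
python3 -c "
from h import *
print(r.get_state()['qd'].round(3)); print(r.finish_job())"
```

```text
[ 0.002 -0.004 -0.001 -0.001 -0.001 -0.001  0.   ]
the job is handed in; nothing more can be done
None
```

All the steps of the task were carried out and the job was handed in at about 18 s of the 58 s allowed. It reports no verdict, so the results below are my own measurements.

- **Label:** I gripped the sleeve from above and turned it 70° counter-clockwise. The label's position then measured 84–86° against the pointer's 83°. Directions taken from the label's edges were noisier, 78–86°. All of these are inside the 8.6° (0.15 rad) tolerance.
- **Scan:** I held the scanner still for about 1.4 s. By calculation the window was 105 mm from the label, 1–2 mm off its centre and nearly square to it. The overhead picture agreed, though the gripper hid part of the nose. The scanner drooped about 2° in the grip at most, and kept well clear of the stand.
- **Return:** I lowered the scanner onto the mat until contact (about 5 N) and released it. The final picture shows it lying flat, with its grasp point about 20 mm from the mat's middle by calculation. The other things on the bench look unmoved by eye. The arm is about 13 cm above and touching nothing.

I did not measure the label angle again after the scan; later pictures only show by eye that it still faces the pointer.

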